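# Shut the red valve in the microscope bench's service box

## Robot

A 6-joint arm with a two-finger parallel gripper is mounted at the origin on the work surface. World frame = base frame: x ahead of the robot, y to its left, z up, the work surface at z = 0. Lengths are in m, angles in rad, forces in N, time in s.
With the tool pointing down it reaches from about 0.225 to 0.875 m from the base axis. Payload 3.4 kg.
Tool frame: the origin (TCP) lies between the finger pads; the fingertips stand 19 mm ahead of it and the grasp point (between the pads) is the TCP (manip.tip_reach is the distance from the TCP to the fingertips, in m); z points along the fingers, x is the direction in which the jaws open and shut, and the axes are right-handed (so a half turn about z gives the same grasp; the last joint's range is limited). The gripper opens to 85 mm and grips with 20 to 120 N. Pads are 22 mm wide; open, the fingers measure 114 mm over their backs; the gripper's body (76 mm by 85 mm) begins 54 mm behind the grasp point. The pads swing forward as they close: fully open they stand 13 mm farther back than shut.
Start: joints at [-1.273, 0.276, 1.505, -0, 1.361, -0.121], TCP at [0.234, -0.525, 0.25] pointing down, gripper open.
Joint ranges: [-2.89, 2.89], [-0.75, 2.08], [0.22, 2.7], [-1.18, 4.32], [0.11, 2.71], [-2.7, 2.7]. Speed limits (rad/s): [2.57, 2.57, 3.14, 3.14, 3.14, 3.14].

## Interface

Orientations are given as a unit quaternion [w, x, y, z].
In Python, from rig import manip gives the robot as it stands.
- The arm moves only by the tool send_rows, never from a script. Its arguments are lists of equal length, an entry for each row: "delta_pos": the shift along the tool's x, y, z normalised to -1 to 1, where 1 is 40 cm, a list of three; "angular": the turn, a rotation vector about the tool's x, y, z normalised to -1 to 1, where 1 is 0.08 rad, a list of three. A call has 1 to 5 rows; each row shifts and turns the commanded pose from where the row before left it, along the tool's axes as they then stand; what a row does not reach is not made up. A row lasts 1/12 s, in which the tool goes at most 41.7 mm and 7.16 degrees, less where a joint would pass 70% of its speed; a pose out of reach is approached as far as the arm can. A call with a number of a shift or a turn outside -1 to 1 is refused whole. A call with a gripper value outside its range is refused whole. "hand" is the finger opening in mm, from 0 to 85.4, set as the call begins (left out, the last holds). The fingers move at their own pace and stop on an object; "squeeze" is the grip in N (left out, the last holds). Time passes only in rows, so rows that do not move let the fingers close. It gives the time, the measured TCP pose, the force and the opening at its end, in the units of the state.
- manip.get_state(): the state, without advancing time (a new reading comes with each control period).
- manip.get_image(name): name is "side" or "top"; returns the picture (480x640x3 uint8, blue, green, red); there is no depth.
- manip.calibration(name): a dict with "fx", "fy", "cx", "cy" (pixels), "camera_from_world" (4x4, takes a point from world to camera coordinates). Camera axes: x right, y up, looking along -z (the intrinsics and any distortion apply to the point x, -y, -z); pixel columns grow to the right and rows downward; lengths in m; the calibration is good to about 2 mm. A picture is of the moment at which its call begins. calibration takes no time and is no camera call.
- manip.sign_off(): hands the job in, once; it reports no verdict.
The state is a dict: "clock": time; "qpos": joint angles; "qd": joint speeds; "effort": joint torques, N m; "position": TCP position; "ee_rot": TCP orientation; "contact_force": force on the tool from outside, world axes, zero at the start; "moment": the same for the moment, N m; "width": finger opening in m.
Only numpy, scipy, OpenCV 4.12 (cv2) and the standard library are available. Lean on these libraries where they do the work, as an engineer would, in place of code of your own. Each camera call takes 0.05 s, during which the arm holds its last target.

## Task

Close down the bench supply: with your fingertips push the metal cover of the service box all the way aside along its track, off the valve bay, then push the red valve handle round clockwise until it is fully shut. Push only: do not grip anything, do not lift the cover out of its track, and leave it parked aside. Do not disturb the blue handle or the other things on the bench.

Things in the scene. Friction and masses are not known exactly. Their poses are not given: they have to be found in the camera images.
- service_box: White and grey service box fixed to the bench, 260 (x) x 330 (y) x 82 mm high. Origin: centre of its underside, on the bench. Valve bay in its +y half, closed deck at z 70 mm in its -y half, where the cover parks. White walls to z 82 mm (inner faces x +-122.5, y +-156 mm) keep the cover in its track. End ledge beyond: y 165 to 240 mm, top z 50 mm, with two bystanders on it.
- bay (a point): Centre of the valve bay's mouth, at rim height (box x 0, y 75, z 70 mm); axes as the box's. The bay is open inside for 220 mm along x and 130 mm along y, and its floor lies 64 mm below this point.
- cover: Loose aluminium cover, 240 (x) x 146 (y) x 6 mm, 0.3 to 0.6 kg, lying at box z 70 mm over the bay and hiding both valves; a black ridge stands on it. Origin: centre of its underside; axes as the box's. Slides along the box's y: origin at y +70 to +82 mm at the start, -83 mm against the far stop. Some 2 to 6 N move it.
- ridge (a point): Centre of the black ridge on the cover, to push against: 130 mm long along x, 14 mm wide (y), 20 mm tall, its top 10 mm above this point (cover at box z 70: ridge z 76 to 96 mm). Axes parallel to the cover's.
- red_valve: The marked valve: brass body, 28 x 44 x 20 mm with a neck, fixed on the bay floor, axes parallel to the box's. Origin: centre of its underside (box z 6 mm), at box y +40 mm and box x either -60 or +30 mm (the two valves swap places). It carries the red handle.
- red_spindle (a point): On the red handle's vertical turning axis, half-way up the handle (box z 51 mm). Axes parallel to the box's; does not turn with the handle.
- red_arm (a point): Point on the red handle's arm, 45 mm from the turning axis, half-way up. The arm is 12 mm wide (x), 18 mm tall (box z 42 to 60 mm), ends 62 mm from the axis, and has a white band near its end. Turns with the handle: +y points outward along the arm; its -x side is the one to push on.
- red_handle (a joint): Angle of the red handle, rad. 0: arm points along the box's +y (open). Grows clockwise seen from above; 1.571: against the stop, arm along the box's +x (shut). Starts 0 to 0.4. Friction-held, about 0.22 N m (5 N at 45 mm out), and stays where it is left.
- blue_arm (a point): Same point on the blue handle of the other valve, which has the same shape without a band and stands 90 mm from the red one along the box's x, its angle 0 to 0.4. Leave it as it is.
- oil_bottle: Small amber bottle with black cap, 28 mm wide, 55 mm tall, standing on the box's end ledge. Bystander; origin: centre of its underside.
- objective: Steel microscope objective, 26 mm wide, 34 mm tall, standing on the box's end ledge. Bystander; origin: centre of its underside.
- slide_box: Blue slide storage box with white lid, 90 x 100 x 32 mm. Bystander; origin: centre of its underside.
- beaker: Glass beaker, 66 mm wide, 85 mm tall. Bystander; origin: centre of its underside.
- stain_jar: Green glass jar with white lid, 52 mm wide, 65 mm tall. Bystander; origin: centre of its underside.
- petri_dish: Clear petri dish, 80 mm wide, 14 mm tall. Bystander; origin: centre of its underside.
- marker: White and green marker pen lying down, 125 mm long, 15 mm thick. Bystander; origin: near mid-length, underside.

How it is judged:
By the outcome, as a careful person would: the job done as asked, in the order asked, and still so for the second after the job is handed in, with the robot touching nothing.
It also fails if it takes over 48 s, if anything falls off the work surface, if the arm or the gripper's body presses on something with over 40 N, if the wrist force passes 120 N, or if a joint passes its speed limit or range.

## Working session

There is one attempt and no reset: what is moved stays moved. The work goes in short steps, Python scripts to look and compute and a tool call to move; the robot and the scene stay as the last step left them, time stands still between calls to the robot, and variables do not carry over. Pictures are saved under pics/ and viewed, and the job is handed in when it is done.

Besides the shell and the picture viewer there is one more tool, called after "Emit:" as name(argument=value, ...) on one line, values as JSON. send_rows: Moves the arm, as the interface text tells. Scaled input: -1 to 1 covers 40 cm each way for a shift and 0.08 rad each way for a turn. Its arguments: {"type":"object","properties":{"delta_pos":{"type":"array","items":{"type":"array","items":{"type":"number"}}},"angular":{"type":"array","items":{"type":"array","items":{"type":"number"}}},"hand":{"type":"number"},"squeeze":{"type":"number"}},"required":["delta_pos","angular"]}

```bash
ls; mkdir -p pics; python3 - <<'E'
from rig import manip
import cv2,numpy as np
s=manip.get_state();print(s, manip.tip_reach)
for n in("top","side"):
    cv2.imwrite(f"pics/{n}0.png",manip.get_image(n)); print(n,manip.calibration(n))
E
```

```text
pics
{'clock': 0.0, 'qpos': array([-1.27297242e+00,  2.76604332e-01,  1.50615364e+00, -1.55704431e-05,
        1.36070773e+00, -1.20983658e-01]), 'qd': array([-2.01005274e-03, -5.32164962e-04, -1.84549840e-03,  9.50858215e-04,
        5.38476156e-04,  5.13674532e-05]), 'effort': array([-4.57784627e-04, -4.16774333e+01, -2.45802426e+01, -9.09161463e-05,
        1.10528211e-02,  1.91978410e-05]), 'position': array([ 0.23368517, -0.52481822,  0.24942619]), 'ee_rot': array([-5.95321952e-04,  8.38651630e-01, -5.44667391e-01, -7.23000904e-04]), 'contact_force': array([0.72409348, 0.18969412, 0.5355618 ]), 'moment': array([-0.00538291, -0.00976344, -0.01359193]), 'width': 0.085312110990717} 0.019
top {'fx': 452.9497183454735, 'fy': 452.9497183454735, 'cx': 319.51256821211274, 'cy': 236.36384858413984, 'camera_from_world': array([[-0.01669023, -0.99971766,  0.0169126 ,  0.0647534 ],
       [ 0.9898384 , -0.01413161,  0.14149292, -0.58721752],
       [-0.14121397,  0.01910229,  0.98979479, -0.93658337],
       [ 0.        ,  0.        ,  0.        ,  1.        ]])}
side {'fx': 484.49781312576675, 'fy': 484.49781312576675, 'cx': 319.748624487252, 'cy': 234.18735678026925, 'camera_from_world': array([[-0.95031226, -0.31114098, -0.0098942 ,  0.58827046],
       [ 0.17042659, -0.54660239,  0.81986621, -0.12395687],
       [-0.26050217,  0.77744268,  0.57246965, -0.87397075],
       [ 0.        ,  0.        ,  0.        ,  1.        ]])}
```

View pics/top0.png

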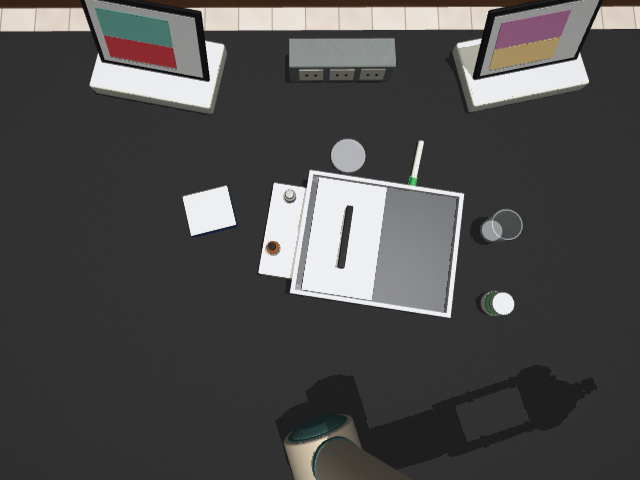

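View pics/side0.png

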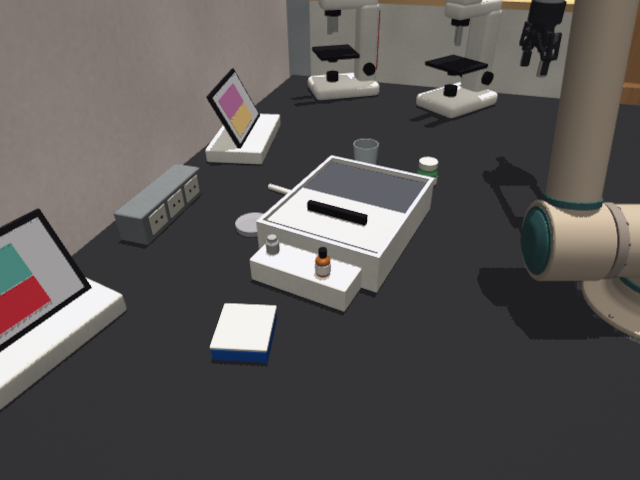

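The top view shows the box with rim corners near (311,171), (463,194), (450,316) and (291,293). The ledge is at the left (world +y), the cover sits in the left half, and the ridge runs from (349,207) to (341,267). Next I'll measure these.

```bash
cat > h.py <<'E'
import numpy as np,cv2
from rig import manip
def ray(n,u,v):
    c=manip.calibration(n);T=c["camera_from_world"];R=T[:3,:3];t=T[:3,3]
    d=R.T@np.array([(u-c["cx"])/c["fx"],-(v-c["cy"])/c["fy"],-1.]); return -R.T@t,d
def onz(n,u,v,z):
    o,d=ray(n,u,v);return o+d*(z-o[2])/d[2]
def proj(n,p):
    c=manip.calibration(n);T=c["camera_from_world"];q=T[:3,:3]@np.asarray(p)+T[:3,3]
    return np.array([c["cx"]+c["fx"]*q[0]/-q[2],c["cy"]-c["fy"]*q[1]/-q[2]])
E
python3 - <<'E'
from h import *
im=cv2.imread("pics/top0.png");g=cv2.cvtColor(im,cv2.COLOR_BGR2GRAY)
cv2.imwrite("pics/topz.png",cv2.resize(im[150:330,250:480],None,fx=3.3,fy=3.3,interpolation=cv2.INTER_CUBIC))
s=cv2.imread("pics/side0.png");cv2.imwrite("pics/sidez.png",cv2.resize(s[140:310,230:450],None,fx=3.4,fy=3.4,interpolation=cv2.INTER_CUBIC))
for u,v in[(311,171),(463,194),(450,316),(291,293)]: print(onz("top",u,v,.082))
m=((g<70)).astype(np.uint8);m2=np.zeros_like(m);m2[195:280,325:365]=m[195:280,325:365]
n,l,st,c=cv2.connectedComponentsWithStats(m2);print(st,c)
k=1+np.argmax(st[1:,4]);print(cv2.minAreaRect(np.argwhere(l==k)[:,::-1].astype(np.float32)))
E
```

```text
[0.72192562 0.07207799 0.082     ]
[ 0.66818158 -0.24745367  0.082     ]
[ 0.41553255 -0.20532004  0.082     ]
[0.46707391 0.11623718 0.082     ]
[[     0      0    640    480 306782]
 [   337    206     16     62    418]] [[319.46557816 239.5040224 ]
 [344.76315789 236.54784689]]
((344.7933044433594, 236.39529418945312), (6.741238117218018, 62.246543884277344), 8.426968574523926)
```

View pics/topz.png

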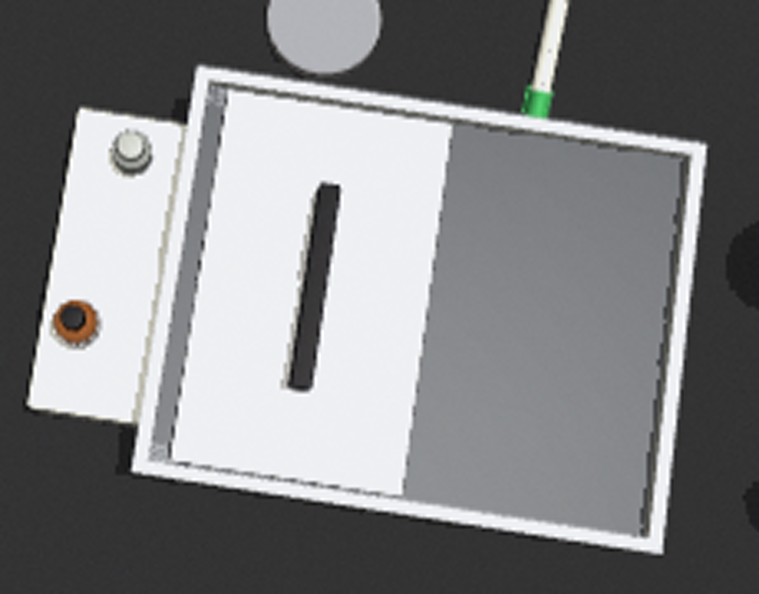

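View pics/sidez.png

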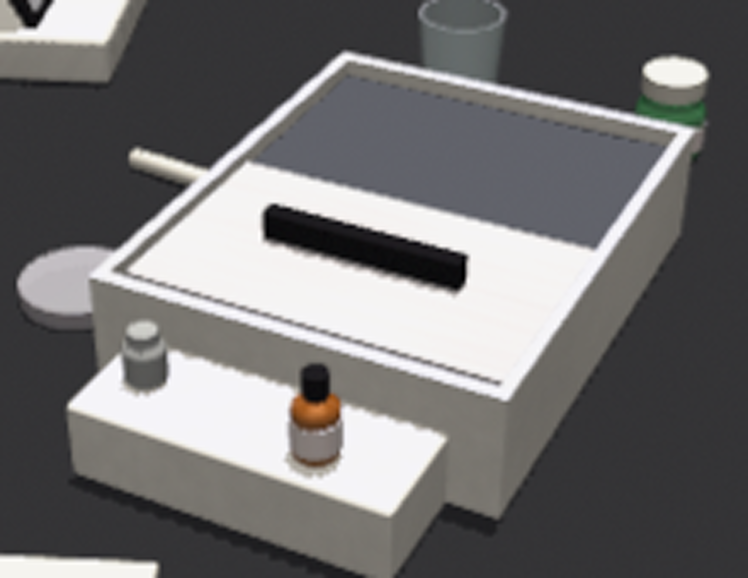

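```bash
python3 - <<'E'
from h import *
px=[(310.6,170.0),(464.2,193.7),(450.4,317.5),(290.3,292.5)]
W=np.array([onz("top",u-.3,v-.3,.082)[:2] for u,v in px])
B=np.array([(.13,.165),(.13,-.165),(-.13,-.165),(-.13,.165)])
Wc=W.mean(0);Bc=B.mean(0)
H=(B-Bc).T@(W-Wc);th=np.arctan2(H[0,1]-H[1,0],H[0,0]+H[1,1])
R=np.array([[np.cos(th),-np.sin(th)],[np.sin(th),np.cos(th)]])
t=Wc-R@Bc
print(th,t);print("res",(B@R.T+t-W)*1000)
print([np.linalg.norm(W[i]-W[i-1]) for i in range(4)])
# side check
for b in B: print(proj("side",[*(R@b+t),.082]))
# cover edge and ridge
def tobox(p): return R.T@(p[:2]-t)
print("ridge top", tobox(onz("top",344.8,236.4,.094)))
z=lambda u,v:(250+u/3.3-.3,150+v/3.3-.3)
for u,v in[(453,125),(403,494),(225,92),(172,458)]: print("cov",tobox(onz("top",*z(u,v),.076)))
print("cap",tobox(onz("top",*z(75,317),.105)),"obj",tobox(onz("top",*z(130,145),.084)))
np.savez("box.npz",th=th,t=t)
E
```

```text
-0.17053189903153212 [ 0.56901979 -0.06576467]
res [[ 0.3618752   1.26420554]
 [-0.31887378 -0.99187083]
 [-0.23143952 -0.92394672]
 [ 0.18843811  0.65161202]]
[np.float64(0.2599338109095803), np.float64(0.3276612478372778), np.float64(0.2600746516787448), np.float64(0.3283760719550199)]
[256.56127189 221.04559699]
[331.69636675 155.52062146]
[434.46465933 178.25418619]
[379.04569374 257.8296402 ]
ridge top [-0.001381    0.07157677]
cov [ 0.11869179 -0.00251414]
cov [-0.11875491 -0.00288467]
cov [0.11712683 0.14542859]
cov [-0.11885393  0.14197284]
cap [-0.04446319  0.21300749] obj [0.07129598 0.19927351]
```

Emit:
send_rows(delta_pos=[[0, 0, 0], [0, 0, 0], [0, 0, 0], [0, 0, 0], [0, 0, 0]], angular=[[0, 0, -1], [0, 0, -1], [0, 0, -1], [0, 0, -1], [0, 0, -1]], hand=0, squeeze=40)

```text
clock: 0.52
position: [0.2338, -0.525, 0.2498]
ee_rot: [-0.0, 0.931, -0.365, -0.0]
contact_force: [-0.8, 0.2, 0.3]
width: 0.0254
```

Emit:
send_rows(delta_pos=[[0, 0, 0], [0, 0, 0], [0, 0, 0], [0, 0, 0], [0, 0, 0]], angular=[[0, 0, -1], [0, 0, -1], [0, 0, -1], [0, 0, -1], [0, 0, -1]])

```text
clock: 0.93
position: [0.2337, -0.525, 0.2498]
ee_rot: [-0.001, 0.985, -0.173, -0.0]
contact_force: [-0.9, 0.4, 0.5]
width: -0.0002
```

Emit:
send_rows(delta_pos=[[0, 0, 0], [0, 0, 0], [0, 0, 0]], angular=[[0, 0, -1], [0, 0, -1], [0, 0, -0.27]])

```text
clock: 1.18
position: [0.2337, -0.525, 0.2498]
ee_rot: [-0.0, 0.996, -0.084, -0.0]
contact_force: [0.4, -1.3, 0.6]
width: -0.0
```

```bash
cat >> h.py <<'E'
from scipy.spatial.transform import Rotation as Ro
b=np.load("box.npz");TH=float(b["th"]);T0=b["t"]
c_,s_=np.cos(TH),np.sin(TH);RB=np.array([[c_,-s_],[s_,c_]])
def w(bx,by,z): return np.array([*(RB@[bx,by]+T0),z])
def st():
    s=manip.get_state();q=s["ee_rot"];R=Ro.from_quat([q[1],q[2],q[3],q[0]]).as_matrix()
    p=s["position"];bb=RB.T@(p[:2]-T0)
    print("t %.2f box mm"%s["clock"],np.round(1000*bb,1),"z %.1f"%(1000*p[2]),"F box",np.round(RB.T@s["contact_force"][:2],1),round(s["contact_force"][2],1),"w %.1f"%(1000*s["width"]),"toolx yaw rel box %.2f deg"%np.degrees(np.arctan2(R[1,0],R[0,0])-TH),"tilt",np.round(R[:2,2],4),"q",np.round(s["qpos"],2))
    return p,R
def to(bx,by,z):
    p,R=st();d=R.T@(w(bx,by,z)-p);print("tool mm",np.round(d*1000,1),"units",np.round(d/.4,4),"rows",np.abs(np.linalg.norm(d)/.0417))
E
python3 -c "
from h import *
to(0,.115,.2)"
```

```text
t 1.18 box mm [-252.5 -509.5] z 249.8 F box [ 0.6 -1.2] 0.6 w -0.0 toolx yaw rel box 0.13 deg tilt [-0.0003  0.001 ] q [-1.27  0.28  1.51 -0.    1.36 -1.1 ]
tool mm [ 253.9 -623.9   50.3] units [ 0.6349 -1.5597  0.1257] rows 16.197981246220877
```

Emit:
send_rows(delta_pos=[[0.035, -0.086, 0], [0.035, -0.086, 0], [0.035, -0.086, 0], [0.035, -0.086, 0], [0.035, -0.086, 0]], angular=[[0, 0, 0], [0, 0, 0], [0, 0, 0], [0, 0, 0], [0, 0, 0]])

```text
clock: 1.6
position: [0.3324, -0.3661, 0.25]
ee_rot: [-0.0, 0.996, -0.086, -0.0]
contact_force: [1.2, -0.8, 0.4]
width: 0.0002
```

Emit:
send_rows(delta_pos=[[0.035, -0.086, 0], [0.035, -0.086, 0], [0.035, -0.086, 0], [0.035, -0.086, 0], [0.035, -0.086, 0]], angular=[[0, 0, 0], [0, 0, 0], [0, 0, 0], [0, 0, 0], [0, 0, 0]])

```text
clock: 2.02
position: [0.4306, -0.2083, 0.2503]
ee_rot: [0.0, 0.996, -0.086, 0.0]
contact_force: [0.7, -0.3, 0.2]
width: -0.0003
```

Emit:
send_rows(delta_pos=[[0.035, -0.086, 0], [0.035, -0.086, 0], [0.035, -0.086, 0], [0.035, -0.086, 0], [0.035, -0.086, 0]], angular=[[0, 0, 0], [0, 0, 0], [0, 0, 0], [0, 0, 0], [0, 0, 0]])

```text
clock: 2.43
position: [0.5288, -0.0506, 0.2502]
ee_rot: [0.0, 0.996, -0.086, -0.0]
contact_force: [0.2, -0.5, -1.0]
width: -0.0002
```

```bash
python3 -c "
from h import *
to(0,.115,.2)"
```

```text
t 2.43 box mm [-42.2   8.1] z 250.2 F box [ 0.3 -0.5] -1.0 w -0.2 toolx yaw rel box -0.06 deg tilt [-0.0002 -0.0002] q [-0.23  0.21  1.6  -0.    1.34 -0.05]
tool mm [  42.1 -106.9   50.1] units [ 0.1053 -0.2673  0.1253] rows 3.0067589903068326
```

Emit:
send_rows(delta_pos=[[0.035, -0.089, 0], [0.035, -0.089, 0], [0.035, -0.089, 0.0], [0, 0, 0.09], [0, 0, 0.09]], angular=[[0, 0, 0], [0, 0, 0], [0, 0, 0], [0, 0, 0], [0, 0, 0]])

```text
clock: 2.85
position: [0.5907, 0.048, 0.1793]
ee_rot: [-0.0, 0.996, -0.084, 0.003]
contact_force: [0.1, -0.3, -0.7]
width: -0.0001
```

Emit:
send_rows(delta_pos=[[0, 0, 0.09], [0, 0, 0.05], [0, 0, 0]], angular=[[0, 0, 0], [0, 0, 0], [0, 0, 0]])

```text
clock: 3.1
position: [0.5838, 0.046, 0.1169]
ee_rot: [0.0, 0.996, -0.085, -0.006]
contact_force: [-0.8, -0.3, -0.0]
width: 0.0002
```

```bash
python3 -c "
from h import *
to(0,.115,.102)
for n in('top','side'): cv2.imwrite('pics/'+n+'1.png',manip.get_image(n))
s=cv2.imread('pics/side1.png');cv2.imwrite('pics/side1z.png',cv2.resize(s[120:310,230:450],None,fx=3,fy=3,interpolation=cv2.INTER_CUBIC))
print(proj('side',w(0,.115,.119-.019)))
"
```

```text
t 3.10 box mm [ -4.4 112.7] z 116.9 F box [-0.7 -0.4] -0.0 w 0.2 toolx yaw rel box -0.04 deg tilt [-0.0114  0.0003] q [-0.04  0.4   1.67 -0.    1.08  0.13]
tool mm [ 4.6 -2.3 14.9] units [ 0.0115 -0.0058  0.0372] rows 0.3776547811441433
[326.59655198 217.3989187 ]
```

View pics/side1z.png

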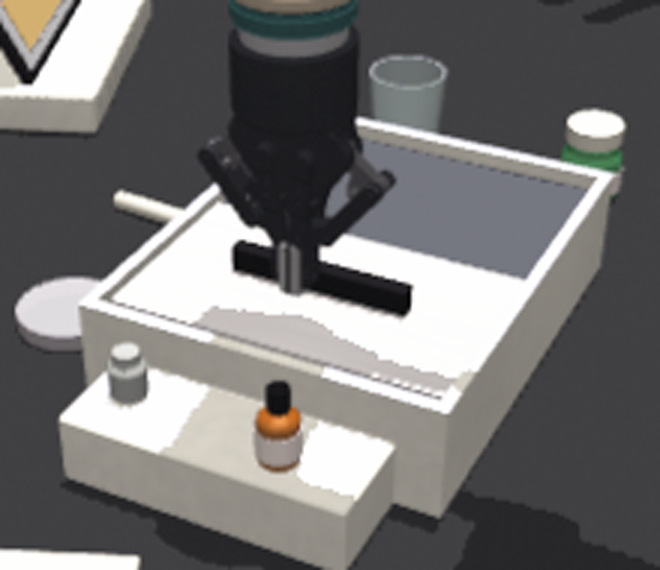

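The fingertip is at side pixel (327,217), which matches the projection, and it is behind the ridge on its ledge side. I'll lower it and start the push.

Emit:
send_rows(delta_pos=[[0.01, 0, 0.036], [0, 0, 0], [0, 0.02, 0], [0, 0.02, 0], [0, 0.02, 0]], angular=[[0, 0, 0], [0, 0, 0], [0, 0, 0], [0, 0, 0], [0, 0, 0]])

```text
clock: 3.62
position: [0.5882, 0.0206, 0.1095]
ee_rot: [-0.0, 0.996, -0.085, 0.001]
contact_force: [0.5, 5.3, 0.8]
width: -0.0001
```

```bash
python3 -c "
from h import *
to(0,-.065,.102)"
```

```text
t 3.62 box mm [ 4.3 88.3] z 109.5 F box [-0.4  5.3] 0.8 w -0.1 toolx yaw rel box -0.01 deg tilt [ 0.0026 -0.0001] q [-0.08  0.4   1.68  0.    1.05  0.09]
tool mm [ -4.3 153.3   7.4] units [-0.0107  0.3834  0.0185] rows 3.683115534208833
```

Emit:
send_rows(delta_pos=[[-0.008, 0, 0.016], [0, 0.02, 0], [0, 0.025, 0], [0, 0.025, 0], [0, 0.025, 0]], angular=[[0, 0, 0], [0, 0, 0], [0, 0, 0], [0, 0, 0], [0, 0, 0]])

```text
clock: 4.03
position: [0.5777, -0.0164, 0.1015]
ee_rot: [-0.0, 0.996, -0.085, -0.0]
contact_force: [0.7, 1.9, 0.4]
width: 0.0002
```

Emit:
send_rows(delta_pos=[[0, 0.025, 0], [0, 0.025, 0], [0, 0.025, 0], [0, 0.025, 0], [0, 0.025, 0]], angular=[[0, 0, 0], [0, 0, 0], [0, 0, 0], [0, 0, 0], [0, 0, 0]])

```text
clock: 4.45
position: [0.5693, -0.0659, 0.1015]
ee_rot: [0.0, 0.996, -0.085, -0.0]
contact_force: [0.6, 1.8, 0.2]
width: -0.0001
```

```bash
python3 -c "
from h import *
to(0,-.065,.102)"
```

```text
t 4.45 box mm [ 0.3 -0.1] z 101.5 F box [0.2 1.9] 0.2 w -0.1 toolx yaw rel box -0.00 deg tilt [-0.0001 -0.    ] q [-0.24  0.39  1.73 -0.    1.02 -0.07]
tool mm [-0.3 64.9 -0.5] units [-0.0008  0.1623 -0.0013] rows 1.5570453631035552
```

Emit:
send_rows(delta_pos=[[0, 0.025, 0], [0, 0.025, 0], [0, 0.025, 0], [0, 0.025, 0], [0, 0.02, 0]], angular=[[0, 0, 0], [0, 0, 0], [0, 0, 0], [0, 0, 0], [0, 0, 0]])

```text
clock: 4.87
position: [0.5612, -0.1133, 0.1015]
ee_rot: [0.0, 0.996, -0.085, -0.0]
contact_force: [0.7, 1.6, 0.2]
width: 0.0
```

Emit:
send_rows(delta_pos=[[0, 0.01, 0], [0, 0.01, 0], [0, 0.01, 0]], angular=[[0, 0, 0], [0, 0, 0], [0, 0, 0]])

```text
clock: 5.12
position: [0.5593, -0.1241, 0.1015]
ee_rot: [-0.0, 0.996, -0.085, -0.0]
contact_force: [1.0, 2.7, 0.4]
width: -0.0001
```

```bash
python3 -c "
from h import *
to(0,-.065,.102)"
```

```text
t 5.12 box mm [  0.3 -59.2] z 101.5 F box [0.5 2.8] 0.4 w -0.1 toolx yaw rel box 0.00 deg tilt [-0.0001  0.0002] q [-0.34  0.39  1.73  0.    1.02 -0.17]
tool mm [-0.3  5.8 -0.5] units [-0.0009  0.0145 -0.0013] rows 0.14028274837808577
```

Emit:
send_rows(delta_pos=[[0, 0.008, 0], [0, 0.006, 0], [0, 0.004, 0]], angular=[[0, 0, 0], [0, 0, 0], [0, 0, 0]])

```text
clock: 5.37
position: [0.5585, -0.1288, 0.1015]
ee_rot: [-0.003, 0.996, -0.086, 0.0]
contact_force: [2.2, 11.4, 2.2]
width: 0.0003
```

Emit:
send_rows(delta_pos=[[0, 0.004, 0], [0, 0.004, 0], [0, 0, 0]], angular=[[0, 0, 0], [0, 0, 0], [0, 0, 0]])

```text
clock: 5.62
position: [0.5585, -0.1289, 0.1016]
ee_rot: [-0.005, 0.996, -0.086, 0.0]
contact_force: [3.8, 16.8, 1.2]
width: -0.0001
```

The force rose to 17 N with no further motion, so the cover is against its far stop. I'll back off, lift and clear the view.

Emit:
send_rows(delta_pos=[[0, -0.03, 0], [0, 0, -0.07], [0, 0, -0.1], [0, 0, -0.1], [0, 0, -0.1]], angular=[[0, 0, 0], [0, 0, 0], [0, 0, 0], [0, 0, 0], [0, 0, 0]])

```text
clock: 6.03
position: [0.5592, -0.1227, 0.251]
ee_rot: [0.001, 0.996, -0.085, -0.0]
contact_force: [1.4, -1.6, -0.9]
width: -0.0001
```

Emit:
send_rows(delta_pos=[[-0.05, 0.08, 0], [-0.05, 0.08, 0], [-0.05, 0.08, 0], [-0.05, 0.08, 0], [0, 0, 0]], angular=[[0, 0, 0], [0, 0, 0], [0, 0, 0], [0, 0, 0], [0, 0, 0]])

```text
clock: 6.45
position: [0.4548, -0.2397, 0.2498]
ee_rot: [0.003, 0.996, -0.087, -0.002]
contact_force: [0.6, 0.5, 0.5]
width: 0.0
```

```bash
python3 -c "
from h import *
st()
for n in('top','side'): cv2.imwrite('pics/'+n+'2.png',manip.get_image(n))
s=cv2.imread('pics/side2.png');cv2.imwrite('pics/side2z.png',cv2.resize(s[120:310,230:450],None,fx=3.1,fy=3.1,interpolation=cv2.INTER_CUBIC))
s=cv2.imread('pics/top2.png');cv2.imwrite('pics/top2z.png',cv2.resize(s[150:330,250:480],None,fx=3.3,fy=3.3,interpolation=cv2.INTER_CUBIC))
"
```

```text
t 6.45 box mm [ -83.  -190.8] z 249.8 F box [0.5 0.5] 0.5 w 0.0 toolx yaw rel box -0.26 deg tilt [-0.0038 -0.0054] q [-0.62  0.18  1.63 -0.01  1.33 -0.44]
```

View pics/side2z.png

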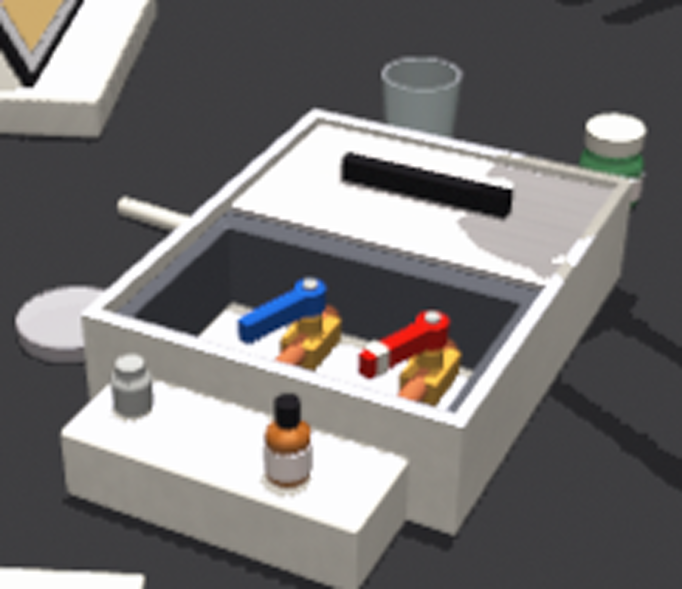

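View pics/top2z.png

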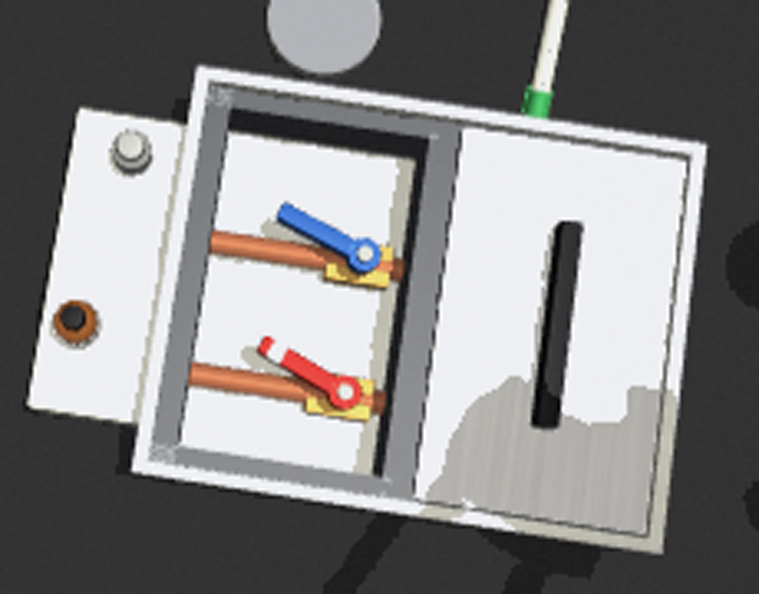

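The cover is parked against the far wall. The red valve is the one nearer the robot, with its spindle at about (345,391) in the zoom and its arm tip at (265,345). The blue spindle is at (365,254).

```bash
python3 - <<'E'
from h import *
def tb(p): return np.round(1000*RB.T@(p[:2]-T0),1)
z=lambda u,v:(250+u/3.3-.3,150+v/3.3-.3)
A=tb(onz("top",*z(345,391),.062));B=tb(onz("top",*z(266,345),.060));print("red spindle",A,"tip",B,np.linalg.norm(B-A),"ang",np.arctan2(*(B-A)))
A=tb(onz("top",*z(365,254),.062));B=tb(onz("top",*z(281,211),.060));print("blue",A,B,np.linalg.norm(B-A),np.arctan2(*(B-A)))
for n in[(462,128),(414,498)]:print("cover edge",tb(onz("top",*z(*n),.076)))
im=cv2.imread("pics/top2.png");hs=cv2.cvtColor(im,cv2.COLOR_BGR2HSV)
for nm,m in(("red",cv2.inRange(hs,(0,180,100),(5,255,255))|cv2.inRange(hs,(175,180,100),(180,255,255))),("blue",cv2.inRange(hs,(100,150,80),(125,255,255)))):
    q=np.argwhere(m>0);q=q[(q[:,0]>150)&(q[:,0]<330)&(q[:,1]>300)&(q[:,1]<400)][:,::-1].astype(np.float32)
    P=np.array([tb(onz("top",*p,.06)) for p in q],np.float32);r=cv2.fitLine(P,cv2.DIST_L2,0,.01,.01).ravel();print(nm,len(q),r,np.arctan2(*(r[:2]*np.sign(r[1]))))
E
```

```text
red spindle [-59.9  40.6] tip [-38.5  94.5] 57.992844386182675 ang 0.3779447432662518
blue [29.3 40.5] [49. 98.] 60.781082583316994 0.33007502391557964
cover edge [117.6  -8.5]
cover edge [-120.1  -10. ]
red 119 [  0.39806068   0.9173591  -52.084034    62.48403   ] 0.40940183
blue 168 [ 0.3456108  0.938378  37.42738   65.44643  ] 0.35288963
```

Red angle is about 0.39 rad and blue about 0.34. The cover edge at y = -9 to -10 mm puts its origin at about -83, so it is fully parked. Next I move above the bay, turn so the pad side faces the arm, and enter on the arm's -x side.

Emit:
send_rows(delta_pos=[[0.006, -0.1, 0], [0.006, -0.1, 0], [0.006, -0.1, 0], [0.006, -0.1, 0], [0.006, -0.1, 0]], angular=[[0, 0, 0], [0, 0, 0], [0, 0, 0], [0, 0, 0], [0, 0, 0]])

```text
clock: 6.97
position: [0.5056, -0.0371, 0.2496]
ee_rot: [0.0, 0.996, -0.084, 0.0]
contact_force: [0.1, -0.8, -0.4]
width: 0.0002
```

Emit:
send_rows(delta_pos=[[0, -0.1, 0], [0, -0.1, 0], [0, 0, 0], [0, 0, 0], [0, 0, 0]], angular=[[0, 0, 0], [0, 0, 0], [0, 0, -1], [0, 0, -1], [0, 0, -1]])

```text
clock: 7.38
position: [0.5188, 0.0416, 0.2493]
ee_rot: [0.0, 0.999, 0.039, -0.0]
contact_force: [-0.3, 0.6, 1.0]
width: 0.0003
```

Emit:
send_rows(delta_pos=[[0, 0, 0], [0, 0, 0], [0, 0, 0], [0, 0, 0], [0, 0, 0]], angular=[[0, 0, -1], [0, 0, -1], [0, 0, -1], [0, 0, -1], [0, 0, -1]])

```text
clock: 7.8
position: [0.5188, 0.0404, 0.2494]
ee_rot: [0.0, 0.972, 0.236, 0.0]
contact_force: [0.1, -0.6, 0.4]
width: 0.0001
```

Emit:
send_rows(delta_pos=[[0, 0, 0], [0, 0, 0], [0, 0, 0], [0, 0, 0], [0, 0, 0]], angular=[[0, 0, -1], [0, 0, -1], [0, 0, -1], [0, 0, -1], [0, 0, -1]])

```text
clock: 8.22
position: [0.5188, 0.0403, 0.2494]
ee_rot: [0.0, 0.906, 0.424, 0.0]
contact_force: [0.7, 0.2, 0.8]
width: -0.0001
```

Emit:
send_rows(delta_pos=[[0, 0, 0], [0, 0, 0], [0, 0, 0]], angular=[[0, 0, -1], [0, 0, -0.75], [0, 0, 0]])

```text
clock: 8.47
position: [0.5188, 0.0403, 0.2494]
ee_rot: [0.0, 0.875, 0.485, 0.0]
contact_force: [0.1, -0.6, -0.5]
width: -0.0002
```

```bash
python3 -c "
from h import *
to(-.0706,.093,.065)"
```

```text
t 8.47 box mm [-67.5  96. ] z 249.4 F box [ 0.2 -0.6] -0.5 w -0.2 toolx yaw rel box 67.79 deg tilt [ 0.0002 -0.0003] q [-0.06  0.19  1.62 -0.    1.33 -1.07]
tool mm [ -3.9  -1.8 184.4] units [-0.0097 -0.0045  0.4609] rows 4.422712814068478
```

Emit:
send_rows(delta_pos=[[-0.01, -0.0045, 0.06], [0, 0, 0.09], [0, 0, 0.09], [0, 0, 0.07], [0, 0, 0.0]], angular=[[0, 0, 0], [0, 0, 0], [0, 0, 0], [0, 0, 0], [0, 0, 0]])

```text
clock: 8.88
position: [0.5106, 0.0376, 0.1203]
ee_rot: [-0.003, 0.875, 0.484, -0.005]
contact_force: [-1.3, 0.7, 0.2]
width: 0.0004
```

```bash
python3 -c "
from h import *
to(-.0706,.093,.065)
for n in('top','side'): cv2.imwrite('pics/'+n+'3.png',manip.get_image(n))
s=cv2.imread('pics/side3.png');cv2.imwrite('pics/side3z.png',cv2.resize(s[120:310,230:450],None,fx=3.1,fy=3.1,interpolation=cv2.INTER_CUBIC))
"
```

```text
t 8.88 box mm [-75.1  92. ] z 120.3 F box [-1.5  0.5] 0.2 w 0.4 toolx yaw rel box 67.61 deg tilt [-0.0117  0.0005] q [-0.06  0.3   1.83 -0.    1.03 -1.07]
tool mm [ 3.   4.3 55.3] units [0.0075 0.0108 0.1381] rows 1.3311621812703207
```

View pics/side3z.png

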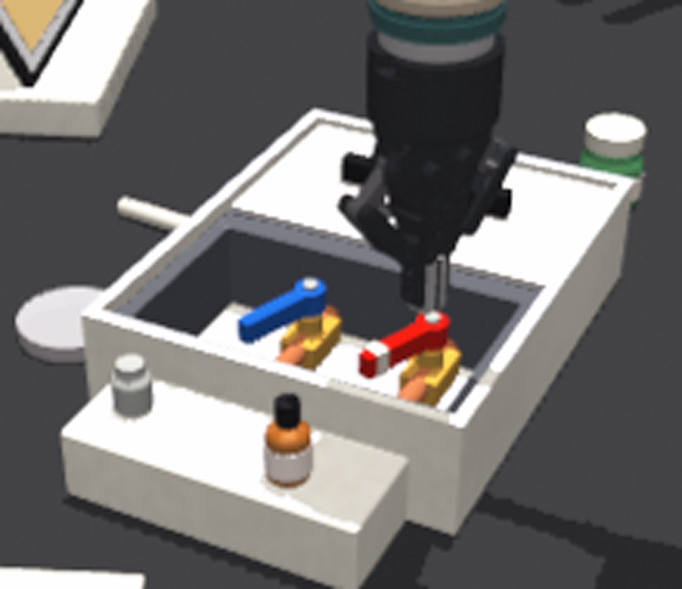

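The tip shows at about (432,300) in the zoom, hovering over the gap on the arm's -x side. The tool is still settling, so I'll descend in two steps.

Emit:
send_rows(delta_pos=[[0, 0, 0], [0, 0, 0.03], [0, 0, 0.03], [0, 0, 0.0]], angular=[[0, 0, 0], [0, 0, 0], [0, 0, 0], [0, 0, 0]])

```text
clock: 9.32
position: [0.5153, 0.0367, 0.1021]
ee_rot: [0.0, 0.875, 0.484, 0.0]
contact_force: [-1.6, -0.7, -0.6]
width: 0.0002
```

```bash
python3 -c "
from h import *
to(-.0706,.093,.065)"
```

```text
t 9.32 box mm [-70.4  91.8] z 102.1 F box [-1.4 -1. ] -0.6 w 0.2 toolx yaw rel box 67.61 deg tilt [ 0.0011 -0.0002] q [-0.06  0.32  1.85 -0.    0.97 -1.07]
tool mm [ 1.  -0.7 37.1] units [ 0.0024 -0.0018  0.0929] rows 0.8913452906197632
```

Emit:
send_rows(delta_pos=[[0, 0, 0.03], [0, 0, 0.03], [0, 0, 0.03], [0, 0, 0.0], [0, 0, 0]], angular=[[0, 0, 0], [0, 0, 0], [0, 0, 0], [0, 0, 0], [0, 0, 0]])

```text
clock: 9.73
position: [0.5157, 0.0365, 0.0668]
ee_rot: [0.001, 0.875, 0.484, 0.001]
contact_force: [0.2, 0.2, -0.3]
width: 0.0003
```

```bash
python3 -c "
from h import *
to(-.0706,.093,.065)
cv2.imwrite('pics/top4.png',manip.get_image('top'))
s=manip.get_image('side');cv2.imwrite('pics/side4z.png',cv2.resize(s[120:310,230:450],None,fx=3.1,fy=3.1,interpolation=cv2.INTER_CUBIC))
"
```

```text
t 9.73 box mm [-69.9  91.8] z 66.8 F box [0.2 0.3] -0.3 w 0.3 toolx yaw rel box 67.61 deg tilt [ 0.0018 -0.0002] q [-0.06  0.36  1.89 -0.    0.88 -1.07]
tool mm [ 0.9 -1.1  1.8] units [ 0.0021 -0.0028  0.0044] rows 0.05426238178640356
```

View pics/side4z.png

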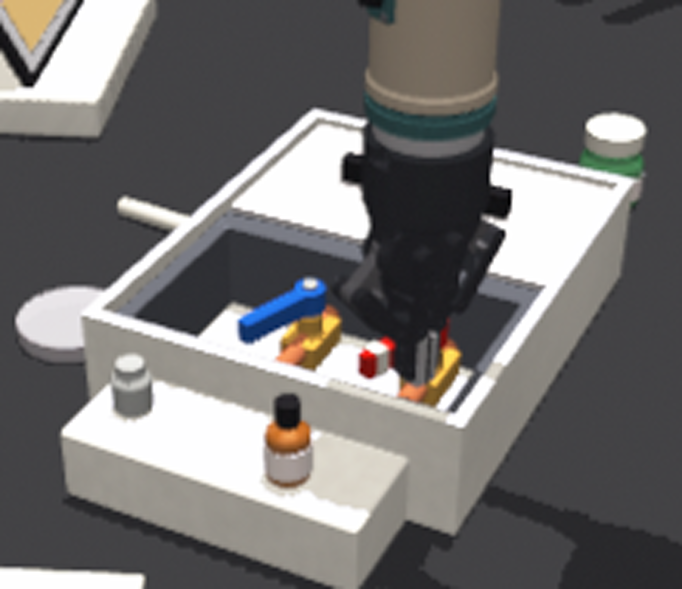

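The finger is beside the red arm on its -x side, near (425,365) in the zoom. Now I approach and sweep.

Emit:
send_rows(delta_pos=[[0, 0.01, 0.002], [0, 0.01, 0], [0, 0.01, 0], [0.003, 0.009, 0], [0.003, 0.009, 0]], angular=[[0, 0, 0], [0, 0, 0], [0, 0, 0], [0, 0, 1], [0, 0, 1]])

```text
clock: 10.25
position: [0.5311, 0.029, 0.0649]
ee_rot: [-0.002, 0.912, 0.41, -0.001]
contact_force: [-3.2, 5.1, 3.8]
width: -0.0003
```

```bash
cat >> h.py <<'E'
def arm():
    p,R=st();bb=1000*RB.T@(p[:2]-T0)-[-60,40.3];ps=np.arctan2(R[1,0],R[0,0])-TH
    u=np.array([np.cos(ps),np.sin(ps)]);n=np.array([-u[1],u[0]]);print("tool ang a %.3f along %.1f off %.1f"%(np.pi/2-ps,bb@u,bb@n))
E
python3 -c "
from h import *
arm()"
```

```text
t 10.25 box mm [-53.5  87. ] z 64.9 F box [-4.   4.5] 3.8 w -0.3 toolx yaw rel box 58.16 deg tilt [-0.0032  0.0024] q [-0.08  0.39  1.86  0.    0.9  -0.92]
tool ang a 0.556 along 43.1 off 19.1
```

Emit:
send_rows(delta_pos=[[0.003, 0.009, 0], [0.003, 0.009, 0], [0.003, 0.009, 0], [0.003, 0.009, 0], [0.003, 0.009, 0]], angular=[[0, 0, 1], [0, 0, 1], [0, 0, 1], [0, 0, 1], [0, 0, 1]])

```text
clock: 10.67
position: [0.5479, 0.0194, 0.0649]
ee_rot: [-0.002, 0.975, 0.22, -0.0]
contact_force: [-2.0, 4.7, 2.8]
width: -0.0001
```

```bash
python3 -c "
from h import *
arm()"
```

```text
t 10.67 box mm [-35.3  80.4] z 64.9 F box [-2.8  4.3] 2.8 w -0.1 toolx yaw rel box 35.24 deg tilt [-0.0014  0.0029] q [-0.09  0.4   1.82  0.    0.91 -0.54]
tool ang a 0.956 along 43.3 off 18.5
```

Emit:
send_rows(delta_pos=[[0.003, 0.009, 0], [0.003, 0.009, 0], [0.003, 0.009, 0], [0.003, 0.009, 0], [0.003, 0.009, 0]], angular=[[0, 0, 1], [0, 0, 1], [0, 0, 1], [0, 0, 1], [0, 0, 1]])

```text
clock: 11.08
position: [0.5592, 0.004, 0.065]
ee_rot: [-0.002, 1.0, 0.022, -0.0]
contact_force: [-1.1, 5.2, 1.8]
width: 0.0002
```

Emit:
send_rows(delta_pos=[[0.003, 0.009, 0], [0.003, 0.009, 0], [0, 0.003, 0]], angular=[[0, 0, 1], [0, 0, 1], [0, 0, 0.5]])

```text
clock: 11.33
position: [0.5621, -0.0047, 0.065]
ee_rot: [-0.001, 0.997, -0.078, 0.0]
contact_force: [0.6, 5.8, 1.2]
width: -0.0002
```

```bash
python3 -c "
from h import *
arm()"
```

```text
t 11.33 box mm [-17.2  59. ] z 65.0 F box [-0.4  5.9] 1.2 w -0.2 toolx yaw rel box 0.87 deg tilt [0.0008 0.0028] q [-0.13  0.42  1.79  0.    0.93  0.02]
tool ang a 1.556 along 43.1 off 18.1
```

Now small pushes until the stop is felt.

Emit:
send_rows(delta_pos=[[0, 0.004, 0], [0, 0.004, 0], [0, 0, 0]], angular=[[0, 0, 0.1], [0, 0, 0], [0, 0, 0]])

```text
clock: 11.58
position: [0.5622, -0.0058, 0.0651]
ee_rot: [-0.003, 0.997, -0.081, 0.001]
contact_force: [2.7, 10.6, 0.3]
width: -0.0002
```

```bash
python3 -c "
from h import *
arm()"
```

```text
t 11.58 box mm [-16.9  57.9] z 65.1 F box [ 0.9 10.9] 0.3 w -0.2 toolx yaw rel box 0.50 deg tilt [0.0023 0.0066] q [-0.14  0.42  1.8   0.01  0.93  0.02]
tool ang a 1.562 along 43.2 off 17.2
```

Emit:
send_rows(delta_pos=[[0, 0.004, 0], [0, 0.004, 0], [0, 0, 0]], angular=[[0, 0, 0.1], [0, 0, 0], [0, 0, 0]])

```text
clock: 11.83
position: [0.5622, -0.0062, 0.0651]
ee_rot: [-0.006, 0.996, -0.086, 0.001]
contact_force: [2.8, 20.1, 0.6]
width: 0.0003
```

```bash
python3 -c "
from h import *
arm()"
```

```text
t 11.83 box mm [-16.8  57.5] z 65.1 F box [-0.7 20.3] 0.6 w 0.3 toolx yaw rel box -0.07 deg tilt [0.0036 0.0115] q [-0.14  0.42  1.8   0.01  0.92  0.02]
tool ang a 1.572 along 43.2 off 17.3
```

The handle is against its stop: 20 N, no further motion, and the finger offset matches an arm at 90°. I'll retract and look.

Emit:
send_rows(delta_pos=[[0, -0.02, 0], [0, -0.02, 0], [0, 0, 0], [0, 0, -0.05], [0, 0, -0.09]], angular=[[0, 0, 0], [0, 0, 0], [0, 0, 0], [0, 0, 0], [0, 0, 0]])

```text
clock: 12.25
position: [0.5599, 0.0036, 0.1175]
ee_rot: [0.0, 0.997, -0.083, -0.005]
contact_force: [0.7, 0.2, -0.8]
width: -0.0002
```

Emit:
send_rows(delta_pos=[[0, 0, -0.1], [0, 0, -0.1], [0, 0, -0.1], [-0.05, 0.08, 0], [-0.05, 0.08, 0]], angular=[[0, 0, 0], [0, 0, 0], [0, 0, 0], [0, 0, 0], [0, 0, 0]])

```text
clock: 12.67
position: [0.5151, -0.0538, 0.244]
ee_rot: [0.001, 0.997, -0.082, 0.004]
contact_force: [-0.6, -0.9, -0.5]
width: -0.0002
```

Emit:
send_rows(delta_pos=[[-0.05, 0.08, 0], [-0.05, 0.08, 0], [-0.05, 0.08, 0], [-0.05, 0.08, 0], [-0.05, 0.08, 0]], angular=[[0, 0, 0], [0, 0, 0], [0, 0, 0], [0, 0, 0], [0, 0, 0]])

```text
clock: 13.08
position: [0.3861, -0.1955, 0.2409]
ee_rot: [0.001, 0.997, -0.083, 0.0]
contact_force: [-0.3, -0.5, -0.3]
width: -0.0005
```

Emit:
send_rows(delta_pos=[[-0.03, 0.08, 0], [0, 0, 0], [0, 0, 0]], angular=[[0, 0, 0], [0, 0, 0], [0, 0, 0]])

```text
clock: 13.33
position: [0.3697, -0.2253, 0.2409]
ee_rot: [0.0, 0.996, -0.085, 0.0]
contact_force: [0.4, 0.8, 0.3]
width: 0.0
```

```bash
python3 - <<'E'
from h import *
st()
for n in('top','side'): cv2.imwrite('pics/'+n+'5.png',manip.get_image(n))
s=cv2.imread('pics/side5.png');cv2.imwrite('pics/side5z.png',cv2.resize(s[120:310,230:450],None,fx=3.1,fy=3.1,interpolation=cv2.INTER_CUBIC))
im=cv2.imread('pics/top5.png');cv2.imwrite('pics/top5z.png',cv2.resize(im[150:330,250:480],None,fx=3.3,fy=3.3,interpolation=cv2.INTER_CUBIC))
def tb(p): return np.round(1000*RB.T@(p[:2]-T0),1)
hs=cv2.cvtColor(im,cv2.COLOR_BGR2HSV)
for nm,m in(("red",cv2.inRange(hs,(0,180,100),(5,255,255))|cv2.inRange(hs,(175,180,100),(180,255,255))),("blue",cv2.inRange(hs,(100,150,80),(125,255,255)))):
    q=np.argwhere(m>0);q=q[(q[:,0]>150)&(q[:,0]<330)&(q[:,1]>300)&(q[:,1]<400)][:,::-1].astype(np.float32)
    P=np.array([tb(onz("top",*p,.06)) for p in q],np.float32);r=cv2.fitLine(P,cv2.DIST_L2,0,.01,.01).ravel();print(nm,len(q),r,np.arctan2(*(r[:2])))
E
```

```text
t 13.33 box mm [-169.4 -191. ] z 240.9 F box [0.2 0.8] 0.3 w 0.0 toolx yaw rel box -0.03 deg tilt [ 0.     -0.0006] q [-0.71  0.07  1.8  -0.    1.28 -0.54]
red 122 [  0.9981948  -0.0600589 -37.89918    42.062294 ] 1.6308914
blue 167 [ 0.34786272  0.9375455  37.398804   65.27245   ] 0.35529047
```

View pics/top5z.png

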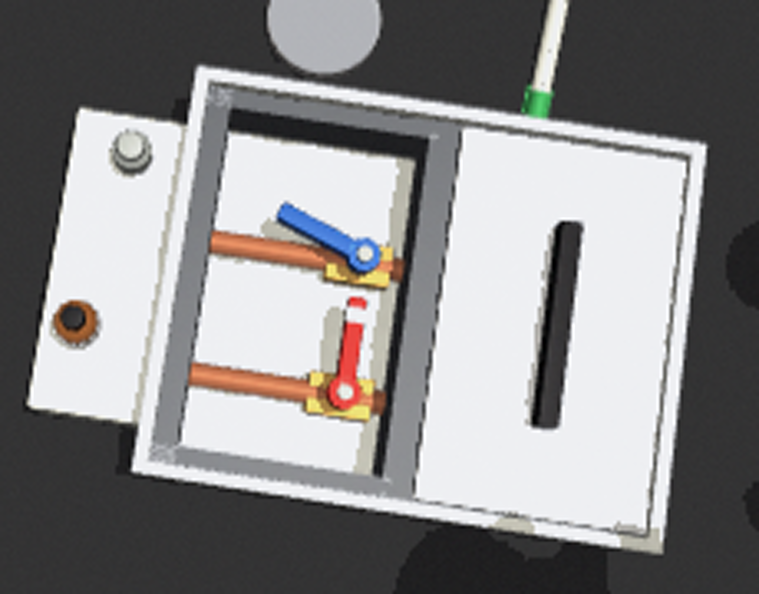

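View pics/side5.png

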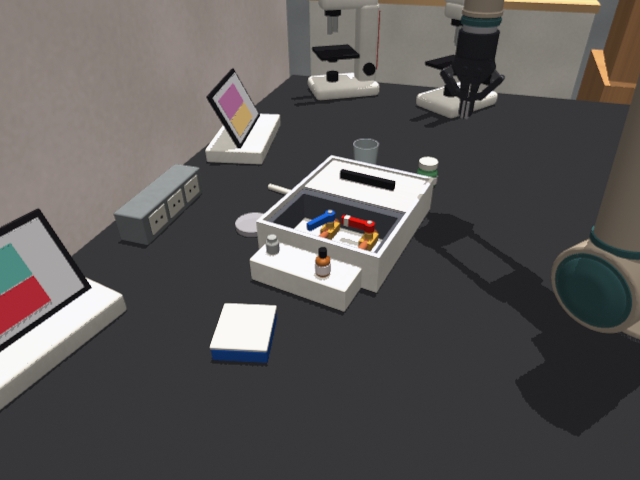

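The red arm runs from (345,391) to (357,302) in the zoom, parallel to the ridge, so it lies along the box's +x. The blue handle, cover and bystanders are unchanged.

```bash
python3 -c "
from rig import manip
print(manip.sign_off())"
```

```text
the job is handed in; nothing more can be done
None
```

The job is done and handed in at about 13.4 s. I pushed the cover by its ridge to the far stop, then pushed the red handle clockwise to its stop with closed fingers, gripping nothing.

Last checks:
- **Cover:** it stopped moving with the push force at about 17 N, and its edge puts its origin at about -83 mm, which is fully parked. The last picture shows it still there.
- **Red handle:** it stopped moving with the push force at about 20 N. The finger's position matched an arm angle of 1.57 rad.
- **One mismatch:** a colour-fit on the last picture gave 1.63 rad for the red handle, past the 1.571 stop. I put this down to fit bias from the hub and the arm's visible side, because the contact evidence agrees with the stop.
- **Blue handle and bystanders:** the blue handle measured 0.353 rad before and 0.355 rad after, so it did not move. The bystanders look unmoved in the pictures, though I did not measure them again.
- **Robot:** it is clear of everything.

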